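Set up a probe stepper: leg out to its click, carriage to its click, and hold

ROBOT

A 6-joint arm with a two-finger parallel gripper is mounted at the origin on the work surface. World frame = base frame: x ahead of the robot, y to its left, z up, the work surface at z = 0. Lengths are in mm, angles in rad, forces in N, time in s.
With the tool pointing down it reaches from about 275 to 725 mm from the base axis. Payload 5.6 kg.
Tool frame: the origin (TCP) lies midway between the tips of the shut fingers; the grasp point (between the pads) lies 19 mm behind it; z points along the fingers, y is the direction in which the jaws open and shut (so a half turn about z gives the same grasp; the last joint's range is limited). The gripper opens to 85 mm and grips with 20 to 120 N. Pads are 22 mm wide; open, the fingers measure 114 mm over their backs; the gripper's body (76 mm by 85 mm) begins 54 mm behind the grasp point. The pads swing forward as they close: fully open they stand 13 mm farther back than shut.
Start: joints at [-1.058, 0.255, 0.108, 0, -1.424, -0.285], TCP at [124.23, -535.78, 231.283] pointing down, gripper open.
Joint ranges: [-2.95, 2.95], [-1.21, 1.97], [-1.09, 1.5], [-2.87, 1.71], [-2.94, -0.07], [-3.05, 3.05]. Speed limits (rad/s): [2.57, 2.57, 3.14, 3.14, 3.14, 3.14].

INTERFACE

Orientations are given as a 3x3 rotation matrix whose columns are the frame's x, y, z axes.
In Python, from bench import ctrl, vision gives the robot as it stands.
- The arm moves only by the tool servo_tool, never from a script. Its arguments are lists of equal length, an entry for each row: "delta_pos": the shift along the tool's x, y, z in mm, a list of three; "twist": the turn, a rotation vector about the tool's x, y, z in rad, a list of three. A call has 1 to 12 rows; each row is the pose to reach, as a shift and turn from the pose measured when the call began, along the tool's axes at that moment; what a row does not reach only later rows make up. A row lasts 1/10 s, in which the tool goes at most 50 mm and 8.59 degrees, less where a joint would pass 70% of its speed; a pose out of reach is approached as far as the arm can. A call with a gripper value outside its range is refused whole. "claw" is the gripper command: -1 is shut, 1 is fully open, values between are in proportion, set as the call begins (left out, the last holds). The fingers move at their own pace and stop on an object; the grip force is fixed at half the most. Time passes only in rows, so rows that repeat a pose let the fingers close. It gives the time, the measured TCP pose, the force and the opening at its end, in the units of the state.
- ctrl.read_state(): the state, without advancing time (a new reading comes with each control period).
- vision.read_camera(name): name is "side" or "top"; returns a dict with "image" (480x640x3 uint8, blue, green, red), "mtx" (3x3 intrinsics, pixels), "rvec" (rotation vector, rad) and "tvec" (3), from world to camera coordinates, as OpenCV has them. Camera axes: x right, y down, z forward; pixel columns grow to the right and rows downward; lengths in mm; the calibration is good to about 2 mm. A picture is of the moment at which its call begins. There is no depth.
- ctrl.job_done(): hands the job in, once; it reports no verdict.
The state is a dict: "time": time; "joints": joint angles; "joint_vel": joint speeds; "effort": joint torques, N m; "tcp_pos": TCP position; "tcp_rot": TCP orientation; "wrist_force": force on the tool from outside, world axes, zero at the start; "moment": the same for the moment, N m; "opening": opening from 0.0 (shut) to 1.0 (fully open).
Only numpy, scipy, OpenCV 4.12 (cv2) and the standard library are available. Lean on these libraries where they do the work, as an engineer would, in place of code of your own. Each camera call takes 0.05 s, during which the arm holds its last target.

TASK

Get the ultrasound probe stepper ready: first swing its folded near-side leg out until it clicks into its end detent, like the leg on the far side. Then take the carriage by the black upright grip on top and slide it forwards, the way the probe points, until you feel it drop into the notch of the index bar; do not run on past the notch. Finish while still gripping it there, seated in the notch, so that a colleague can tighten the lock screw; do not touch the probe, and leave everything else on the table where it is.

Things in the scene. Friction and masses are not known exactly. Their poses are not given: they have to be found in the camera images.
- stand: The probe stepper, fixed to the table: grey base plate 280 x 100 mm with two end blocks (tops 72 mm above the table) and two steel guide rods between them. Origin: centre of the base, on the table. x: along the rail, forwards, the way the probe points (towards the robot's left); y: to the side of the folding leg (towards the robot); z up.
- leg (a joint): Angle (rad) of the near-side leg about its upright hinge: 0 folded back along the stand's -x; it grows as the leg swings outwards (clockwise from above), 1.57 pointing along +y, 2.30 seated in its end detent (forwards-outwards), stop 2.33. It points along angle pi - value from the stand's x. Under 1 N moves it at the knob; a sprung ball drops in over the last 0.1 rad and then holds to about 4 N.
- leg_knob_center (a point): Centre of the black levelling knob that stands on the free end of the folding leg: an upright cylinder 24 mm across and 32 mm tall, from 29 to 61 mm above the table, 110 mm from the hinge axis. It is free to turn about its own axis. The aluminium leg below it is 26 mm wide there, its top 23 mm above the table.
- leg_hinge (a point): On the hinge axis of the folding leg, 45 mm above the table, at (85, 72) mm in the stand's x, y. The hinge pin's top is 41 mm above the table.
- grip: The black upright grip on top of the carriage's clamp cap: a blade 34 mm long along the rail, 12 mm thick across it and 46 mm tall, from 122 to 168 mm above the table. Origin: its centre; axes as the stand's. The 58 mm wide cap below it is 122 mm high, its foot flange 44 x 24 mm reaches to 125 mm; nothing else stands higher.
- carriage (a joint): How far (m) the carriage stands forward of its rear stop: 0 rear, 0.150 front stop. The lock screw is slack: it slides with about 2 N of friction and stays where it is left. A sprung ball under its side wing runs on the index bar; within about 4 mm of the notch it is drawn in, and then holds the carriage there, without play, against about 15 N along the rail.
- pointer (a point): The carriage's detent ball, below the red pointer and brass plunger on the wing at its far side (stand's -y), at the level of the index bar's top, 52 mm above the table. Moves with the carriage; same place along the rail as the grip's centre.
- notch (a point): The notch in the steel index bar, between orange marks: a gap 8 mm wide, on the bar's top, 52 mm above the table. The bar is clamped along the far side of the rail, at a different place along it each time; the notch is always ahead of the carriage. Axes as the stand's. The carriage is seated when the pointer is level with it along x.
- probe: White ultrasound probe clamped in the carriage, lying along the rail: 288 mm long, handle 36 mm across, its tip 203 mm ahead of the grip. Origin: on its axis below the grip, 98 mm above the table. Not to be touched.
- reservoir: Bystander: clear jar 92 mm across with a steel lid, 115 mm tall. Origin: centre of its underside.
- gel_bottle: Bystander: blue bottle 62 mm across, 170 mm tall. Origin: centre of its underside.
- probe_cap: Bystander: blue open plastic cap 34 mm across, 70 mm tall, standing beside the stepper, behind the folded leg. Origin: centre of its underside.
- hex_key: Bystander: T-handled hex key, yellow handle 75 mm, blade 95 mm, lying behind the stepper, 17 mm high. Origin: middle of the blade, on the table.
- power_brick: Bystander: black power adaptor 62 x 115 x 34 mm. Origin: centre of its underside.

How it is judged:
By the outcome, as a careful person would: the job done as asked, in the order asked, and still so for the second after the job is handed in, while the arm keeps its last pose, push and grip.
It also fails if it takes over 51 s, if anything falls off the work surface, if the arm or the gripper's body presses on something with over 40 N, if the wrist force passes 120 N, or if a joint passes its speed limit or range.

## Working session

There is one attempt and no reset: what is moved stays moved. The work goes in short steps, Python scripts to look and compute and a tool call to move; the robot and the scene stay as the last step left them, time stands still between calls to the robot, and variables do not carry over. Pictures are saved under pics/ and viewed, and the job is handed in when it is done.

Besides the shell and the picture viewer there is one more tool, called after "Request:" by a JSON object that holds its "api" and its "payload". servo_tool: Moves the arm, as the interface text tells. Its arguments: {"type":"object","properties":{"delta_pos":{"type":"array"},"twist":{"type":"array"},"claw":{"type":"number"}},"required":["delta_pos","twist"]}

```bash
mkdir -p pics; ls; python3 - <<'E'
from bench import ctrl, vision
import cv2, pickle
s=ctrl.read_state(); print(s)
for n in("side","top"):
    d=vision.read_camera(n); cv2.imwrite(f"pics/{n}0.png",d["image"]); pickle.dump(d,open(f"{n}0.pkl","wb")); print(n,d["mtx"],d["rvec"],d["tvec"])
E
```

```text
pics
{'time': 0.0, 'joints': array([-1.05837445e+00,  2.55772549e-01,  1.07024188e-01, -4.85442229e-04,
       -1.42391300e+00, -2.84610545e-01]), 'joint_vel': array([-0.00181102, -0.00063013, -0.0009022 , -0.00025146, -0.00040687,
       -0.00098134]), 'effort': array([ 1.14112040e-04, -3.86631095e+01,  2.37942553e+01,  5.36513105e+00,
       -6.01078500e-03, -1.34633885e-05]), 'tcp_pos': array([ 124.17177071, -535.29436   ,  230.38847201]), 'tcp_rot': array([[-9.74179158e-01, -2.25775821e-01, -4.95862941e-04],
       [-2.25776357e-01,  9.74177383e-01,  1.86091915e-03],
       [ 6.29079126e-05,  1.92482278e-03, -9.99998146e-01]]), 'wrist_force': array([-0.03706869, -0.68348576,  0.36459642]), 'moment': array([-0.03066409,  0.0199825 , -0.00853248]), 'opening': 0.9981475196721905}
side [[497.41262637   0.         319.95570568]
 [  0.         497.41262637 245.73390586]
 [  0.           0.           1.        ]] [ 2.1353043  -0.11400771  0.08113954] [-544.65089776  134.02695331 1186.18846519]
top [[454.7970639    0.         317.78037963]
 [  0.         454.7970639  235.60068027]
 [  0.           0.           1.        ]] [ 2.18083331 -2.13824264  0.14121179] [   8.14475712  557.18020612 1309.78397168]
```

View pics/side0.png

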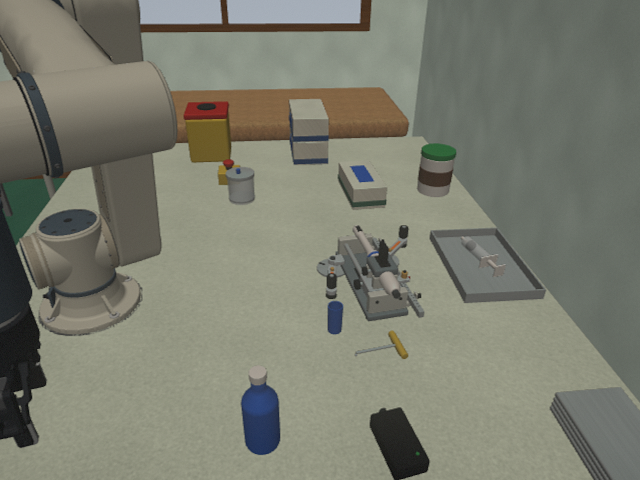

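View pics/top0.png

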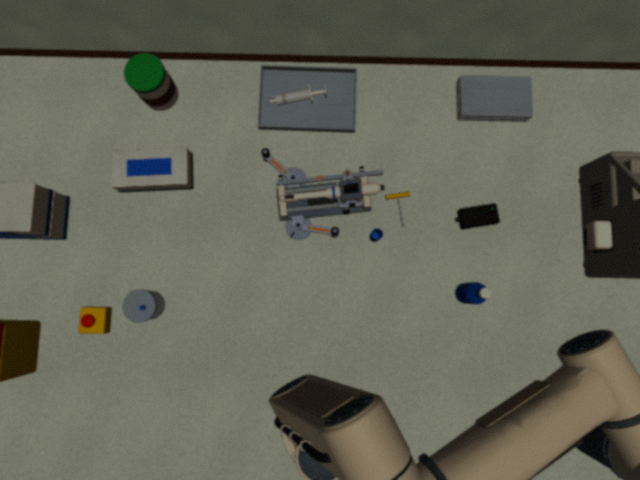

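```bash
cat > h.py <<'E'
import numpy as np, cv2, pickle
def proj(d,P): return cv2.projectPoints(np.array(P,float).reshape(-1,1,3),d["rvec"],d["tvec"],d["mtx"],None)[0].reshape(-1,2)
def ray(d,uv):
    R=cv2.Rodrigues(d["rvec"])[0]; c=-R.T@np.ravel(d["tvec"])
    v=R.T@np.linalg.inv(d["mtx"])@np.array([uv[0],uv[1],1.]); return c,v/np.linalg.norm(v)
def onz(d,uv,z):
    c,v=ray(d,uv); return c+v*(z-c[2])/v[2]
def tri(d1,u1,d2,u2):
    c1,v1=ray(d1,u1);c2,v2=ray(d2,u2)
    t=np.linalg.lstsq(np.c_[v1,-v2],c2-c1,rcond=None)[0]
    a=c1+v1*t[0];b=c2+v2*t[1]; return (a+b)/2,np.linalg.norm(a-b)
def crop(im,x,y,w,h,k,f): cv2.imwrite(f,cv2.resize(im[y:y+h,x:x+w],None,fx=k,fy=k,interpolation=cv2.INTER_CUBIC))
E
python3 - <<'E'
from h import *
t=pickle.load(open("top0.pkl","rb"));s=pickle.load(open("side0.pkl","rb"))
print(proj(t,[[0,0,0],[400,0,0],[400,200,0]]),proj(s,[[0,0,0],[400,0,0],[400,200,0]]), ray(t,(0,0))[0],ray(s,(0,0))[0])
crop(t["image"],245,135,160,120,5,"pics/tc0.png");crop(s["image"],300,215,140,105,5.7,"pics/sc0.png")
print(onz(t,(335,232),61),onz(t,(298,226),41))
E
```

```text
[[320.60848846 429.07069311]
 [323.08492919 289.24550242]
 [256.15620672 287.94219696]] [[ 91.56347168 301.93635666]
 [260.26966626 291.96409707]
 [259.32391823 248.2941377 ]] [ 389.45973088   25.24339458 1368.84406003] [ 425.44764425 -983.72886863  756.91658366]
[565.15521964 -30.50686092  61.        ] [583.4866726   78.04123432  41.        ]
```

View pics/tc0.png

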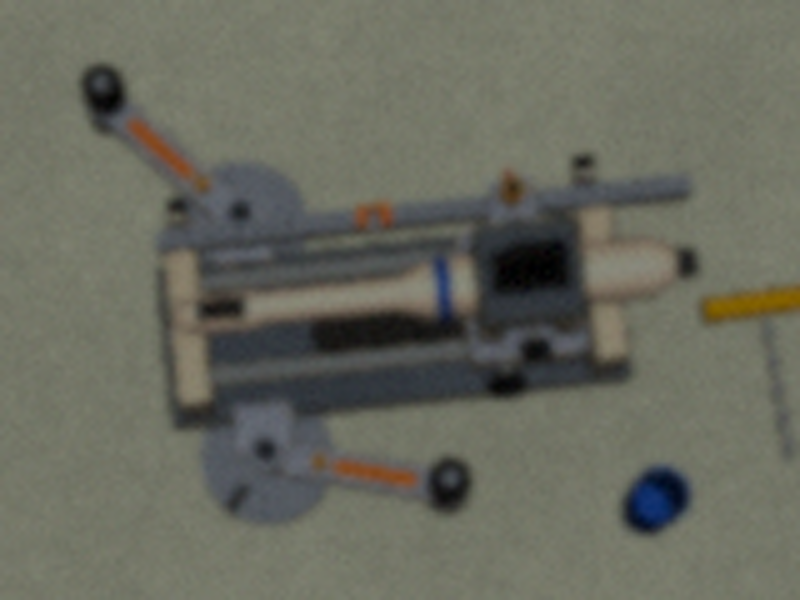

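View pics/sc0.png

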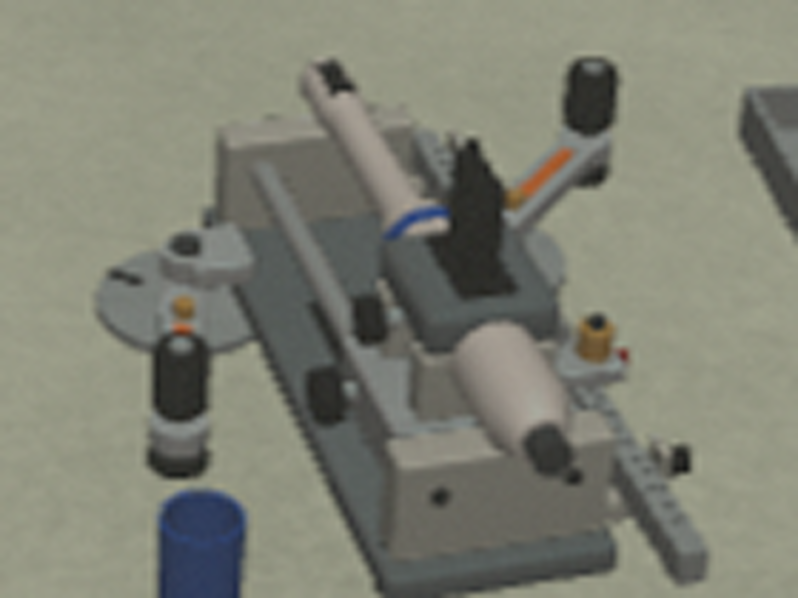

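```bash
python3 - <<'E'
from h import *
t=pickle.load(open("top0.pkl","rb"));s=pickle.load(open("side0.pkl","rb"))
def T(x,y): return (245+(x+.5)/5-.5,135+(y+.5)/5-.5)
def S(x,y): return (300+(x+.5)/5.7-.5,215+(y+.5)/5.7-.5)
r=lambda a:np.round(a,1)
print("knob",r(onz(t,T(449,481),50)),"top",r(onz(t,T(450,475),61)),"side",r(onz(s,S(182,345),61)))
print("pin",r(onz(t,T(265,449),41)),"side",r(onz(s,S(186,242),41)))
print("notch",r(onz(t,T(375,213),52)))
print("plunger top tri",tri(t,T(512,185),s,S(598,322)))
print("bar ends",r(onz(t,T(160,240),52)),r(onz(t,T(690,186),52)))
print("base corners z10",r(onz(t,T(178,425),10)),r(onz(t,T(628,375),10)))
print("blocktops",r(onz(t,T(165,250),72)),r(onz(t,T(178,405),72)),r(onz(t,T(195,247),72)),r(onz(t,T(627,358),72)))
print("probe tip tri",tri(t,T(200,308),s,S(305,75)), "tail",tri(t,T(695,263),s,S(550,452)))
print("grip top",r(onz(t,T(532,265),168)),r(onz(s,S(470,145),168)))
print("cap",r(onz(t,T(655,498),70)))
hsv=cv2.cvtColor(t["image"],cv2.COLOR_BGR2HSV)
m=cv2.inRange(hsv,(3,130,90),(18,255,255));n,l,st,c=cv2.connectedComponentsWithStats(m)
for i in range(1,n):
  if 250<c[i][0]<405: print(st[i],c[i],r(onz(t,c[i],52)))
E
```

```text
knob [570.1 -29.2  50. ] top [572.2 -29.2  61. ] side [571.8 -30.1  61. ]
pin [588.2  79.3  41. ] side [588.4  76.3  41. ]
notch [729.4  17.2  52. ]
plunger top tri (array([739.49339274, -61.76251426,  83.87057595]), np.float64(0.021765338274543907))
bar ends [710.3 144.1  52. ] [ 749.8 -169.8   52. ]
base corners z10 [606.5 133.5  10. ] [ 642.8 -138.5   10. ]
blocktops [699.6 139.2  72. ] [608.3 128.9  72. ] [701.7 121.8  72. ] [ 641.2 -130.4   72. ]
probe tip tri (array([652.85431346, 115.97097879, 103.57464061]), np.float64(11.79140103712911)) tail (array([ 691.74539176, -165.5682708 ,  100.6258583 ]), np.float64(0.4915535161325321))
grip top [672.5 -67.4 168. ] [680.7 -53.9 168. ]
cap [ 559.9 -147.2   70. ]
[271 160  12  10  32] [276.8125  164.40625] [765.7 145.2  52. ]
[285 171   1   2   2] [285.  171.5] [744.6 120.2  52. ]
[317 177   2   3   4] [317.25 177.75] [727.6  24.1  52. ]
[320 176   3   4   8] [321.375 177.125] [729.7  11.9  52. ]
[308 227   1   1   1] [308. 227.] [579.5  48.3  52. ]
[312 228  16   4  37] [320.02702703 229.2972973 ] [573.4  13.   52. ]
```

Request:
{"api": "servo_tool", "payload": {"delta_pos": [[-20,14,0],[-60,43,0],[-110,78,0],[-160,114,0],[-210,150,0],[-260,185,0],[-310,221,0],[-360,256,0],[-410,292,0],[-450,320,0],[-490,349,0],[-520,370,0]], "twist": [[0,0,0],[0,0,0],[0,0,0],[0,0,0],[0,0,0],[0,0,0],[0,0,0],[0,0,0],[0,0,0],[0,0,0],[0,0,0],[0,0,0]], "claw": 1}}

```text
time: 1.3
tcp_pos: [505.2, -103.7, 230.8]
tcp_rot: [[-0.974, -0.226, -0.001], [-0.226, 0.974, 0.002], [0.0, 0.002, -1.0]]
wrist_force: [1.0, -1.1, 0.1]
opening: 1.003
```

Request:
{"api": "servo_tool", "payload": {"delta_pos": [[-25,18,10],[-55,38,40],[-75,52,70],[-81,57,95],[-81,57,110],[-81,57,110],[-81,57,110]], "twist": [[0,0,0],[0,0,0],[0,0,0],[0,0,0],[0,0,0],[0,0,0],[0,0,0]]}}

```text
time: 2.0
tcp_pos: [571.2, -29.9, 121.2]
tcp_rot: [[-0.974, -0.226, -0.001], [-0.226, 0.974, 0.001], [0.001, 0.001, -1.0]]
wrist_force: [0.7, 0.2, 1.0]
opening: 1.001
```

```bash
cat > look.py <<'E'
import sys
from h import *
from bench import ctrl, vision
n=sys.argv[1]
for c,(x,y,w,h,k) in (("top",(225,125,200,150,4)),("side",(250,190,200,150,4))):
    d=vision.read_camera(c); pickle.dump(d,open(f"{c}{n}.pkl","wb")); crop(d["image"],x,y,w,h,k,f"pics/{c}{n}.png")
s=ctrl.read_state();print(s["time"],s["tcp_pos"],s["wrist_force"],s["opening"])
E
python3 look.py 1
```

```text
2.1 [571.8400732  -29.87112814 122.29074085] [0.20889367 0.11500174 0.43995009] 0.9997518701046496
```

View pics/top1.png

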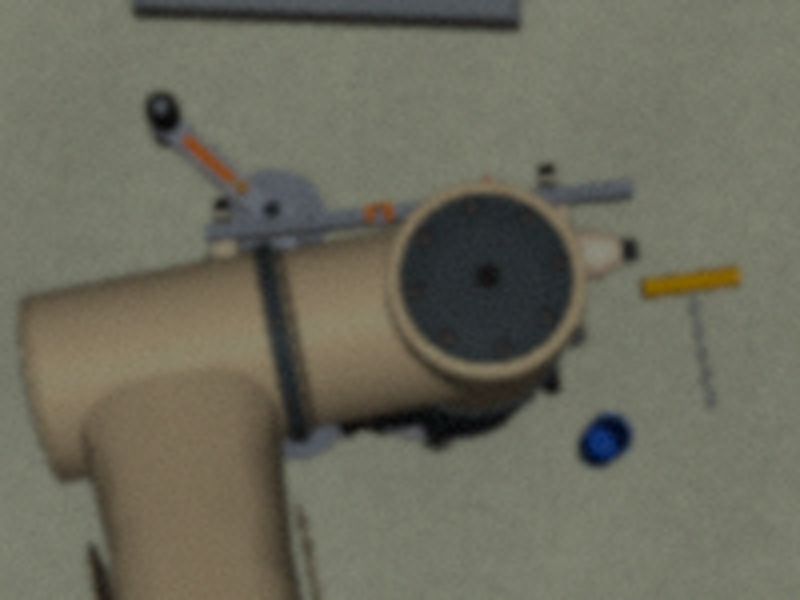

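View pics/side1.png

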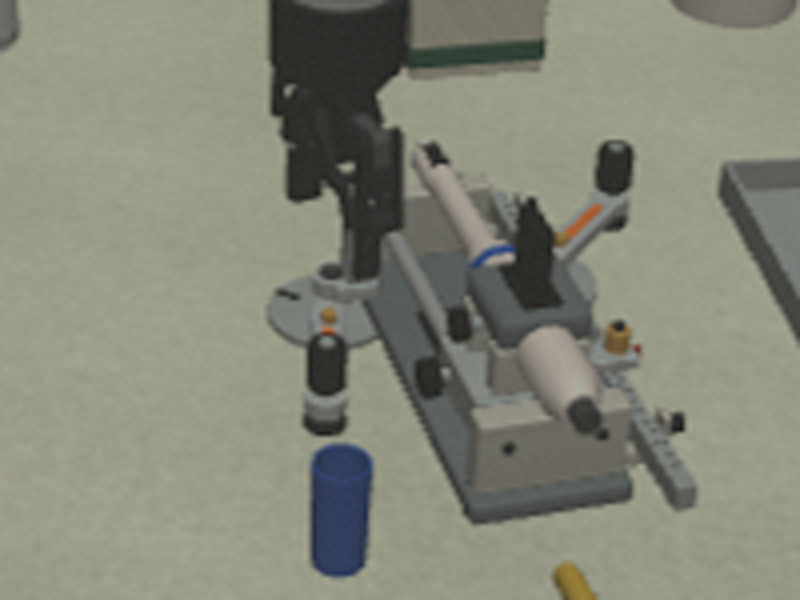

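```bash
python3 - <<'E'
from h import *
d=pickle.load(open("side1.pkl","rb"))
print((proj(d,[[571,-30,122],[571,-30,61],[581,-72,135],[561,12,135]])-[250,190])*4)
E
```

```text
[[327.44529037 255.08638135]
 [324.76790894 340.45188431]
 [355.80552328 275.89975209]
 [301.87054599 198.91902847]]
```

Request:
{"api": "servo_tool", "payload": {"delta_pos": [[0,0,25],[0,0,50],[0,0,70],[0,0,82],[0,0,86],[0,0,86]], "twist": [[0,0,0],[0,0,0],[0,0,0],[0,0,0],[0,0,0],[0,0,0]]}}

```text
time: 2.7
tcp_pos: [572.3, -29.8, 36.8]
tcp_rot: [[-0.974, -0.226, 0.002], [-0.226, 0.974, 0.002], [-0.002, 0.001, -1.0]]
wrist_force: [0.3, 0.2, 1.4]
opening: 1.003
```

Request:
{"api": "servo_tool", "payload": {"delta_pos": [[0,0,0],[0,0,0],[0,0,0],[0,0,0],[0,0,0],[0,0,0],[0,0,0],[0,0,0]], "twist": [[0,0,0],[0,0,0],[0,0,0],[0,0,0],[0,0,0],[0,0,0],[0,0,0],[0,0,0]], "claw": -1}}

```text
time: 3.5
tcp_pos: [572.6, -30.2, 37.4]
tcp_rot: [[-0.974, -0.226, 0.003], [-0.226, 0.974, 0.001], [-0.003, 0.0, -1.0]]
wrist_force: [-0.8, -1.9, 5.4]
opening: 0.256
```

```bash
cat > arc.py <<'E'
from h import *; import sys
from bench import ctrl
s=ctrl.read_state(); p=s["tcp_pos"];R=s["tcp_rot"]
H=np.array([588.3,77.8]); yaw=97.4
print(p, s["wrist_force"], "r",np.hypot(*(p[:2]-H)),"v",np.radians(yaw+180-np.degrees(np.arctan2(*(p[:2]-H)[::-1]))%360))
for v in np.arange(float(sys.argv[1]),float(sys.argv[2])+1e-6,float(sys.argv[3])):
    a=np.radians(yaw)+np.pi-v; q=np.r_[H+109.6*np.array([np.cos(a),np.sin(a)]),37]
    print(round(v,2),np.round(R.T@(q-p),0).tolist())
E
python3 arc.py .3 1.4 .1
```

```text
[572.59292467 -30.19216805  37.39484727] [-0.81483958 -1.90099418  5.38813648] r 109.12845905868807 v 0.27358799589524896
0.3 [3.0, 1.0, 0.0]
0.4 [13.0, 5.0, 0.0]
0.5 [22.0, 11.0, 0.0]
0.6 [31.0, 18.0, 0.0]
0.7 [39.0, 25.0, 0.0]
0.8 [46.0, 33.0, 0.0]
0.9 [52.0, 42.0, 0.0]
1.0 [58.0, 52.0, 0.0]
1.1 [62.0, 62.0, 0.0]
1.2 [66.0, 72.0, 0.0]
1.3 [68.0, 83.0, 0.0]
1.4 [70.0, 94.0, 0.0]
```

Request:
{"api": "servo_tool", "payload": {"delta_pos": [[3,1,0],[13,5,0],[22,11,0],[31,18,0],[39,25,0],[46,33,0],[52,42,0],[58,52,0],[62,62,0],[66,72,0],[68,83,0],[68,83,0]], "twist": [[0,0,0],[0,0,0],[0,0,0],[0,0,0],[0,0,0],[0,0,0],[0,0,0],[0,0,0],[0,0,0],[0,0,0],[0,0,0],[0,0,0]]}}

```text
time: 4.7
tcp_pos: [488.1, 37.2, 37.5]
tcp_rot: [[-0.974, -0.228, 0.006], [-0.228, 0.974, 0.003], [-0.007, 0.001, -1.0]]
wrist_force: [5.1, 2.0, -2.8]
opening: 0.258
```

```bash
python3 look.py 2; python3 arc.py 1.4 2.3 .1
```

```text
4.8 [488.33524121  36.66787758  37.52664843] [ 6.15101562  2.16413444 -2.96391777] 0.2560225972838857
[488.33524121  36.66787758  37.52664843] [ 6.15101562  2.16413444 -2.96391777] r 108.09627419357433 v 1.3095988803251566
1.4 [3.0, 10.0, 1.0]
1.5 [3.0, 21.0, 1.0]
1.6 [2.0, 31.0, 1.0]
1.7 [0.0, 42.0, 1.0]
1.8 [-3.0, 53.0, 1.0]
1.9 [-7.0, 63.0, 1.0]
2.0 [-12.0, 73.0, 1.0]
2.1 [-18.0, 82.0, 1.0]
2.2 [-25.0, 90.0, 1.0]
2.3 [-33.0, 98.0, 1.0]
```

View pics/side2.png

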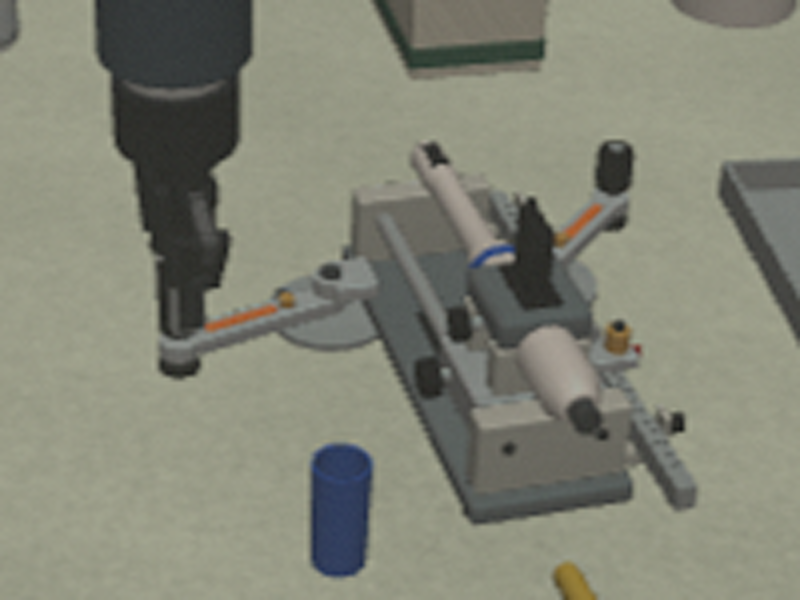

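Request:
{"api": "servo_tool", "payload": {"delta_pos": [[2,10,0],[2,21,0],[1,31,0],[-1,42,0],[-4,53,0],[-8,63,0],[-13,72,0],[-18,81,0],[-22,86,0],[-22,86,0]], "twist": [[0,0,0],[0,0,0],[0,0,0],[0,0,0],[0,0,0],[0,0,0],[0,0,0],[0,0,0],[0,0,0],[0,0,0]]}}

```text
time: 5.8
tcp_pos: [490.5, 125.2, 37.5]
tcp_rot: [[-0.973, -0.229, 0.007], [-0.229, 0.973, 0.001], [-0.007, -0.001, -1.0]]
wrist_force: [7.9, -2.1, -4.0]
opening: 0.263
```

```bash
python3 arc.py 2.2 2.36 .03
```

```text
[490.51578871 125.23423481  37.53704658] [ 7.89119536 -2.09750205 -4.04125822] r 108.68191482481099 v 2.1516000705374876
2.2 [-3.0, 5.0, 1.0]
2.23 [-5.0, 7.0, 1.0]
2.26 [-7.0, 9.0, 1.0]
2.29 [-10.0, 12.0, 1.0]
2.32 [-12.0, 14.0, 1.0]
2.35 [-15.0, 16.0, 1.0]
```

Request:
{"api": "servo_tool", "payload": {"delta_pos": [[-3,3,0],[-5,5,0],[-7,7,0],[-9,9,0],[-9,9,0]], "twist": [[0,0,0],[0,0,0],[0,0,0],[0,0,0],[0,0,0]]}}

```text
time: 6.3
tcp_pos: [497.0, 136.9, 37.5]
tcp_rot: [[-0.973, -0.229, 0.007], [-0.229, 0.973, 0.002], [-0.007, 0.0, -1.0]]
wrist_force: [0.3, 2.8, 1.1]
opening: 0.255
```

```bash
python3 arc.py 2.26 2.36 .03
```

```text
[497.03322956 136.87931578  37.47606972] [0.29932325 2.82195074 1.11280732] r 108.71977253175879 v 2.2744435346823266
2.26 [2.0, -0.0, 0.0]
2.29 [-1.0, 2.0, 0.0]
2.32 [-3.0, 4.0, 1.0]
2.35 [-6.0, 6.0, 1.0]
```

Request:
{"api": "servo_tool", "payload": {"delta_pos": [[-1,1,0],[-2,2,0],[-3,3,0],[-3,3,0]], "twist": [[0,0,0],[0,0,0],[0,0,0],[0,0,0]]}}

```text
time: 6.7
tcp_pos: [499.2, 140.3, 37.4]
tcp_rot: [[-0.973, -0.229, 0.007], [-0.229, 0.973, 0.002], [-0.007, -0.0, -1.0]]
wrist_force: [2.4, -0.8, 0.8]
opening: 0.257
```

```bash
python3 arc.py 2.26 2.36 .03
```

```text
[499.20798586 140.28241053  37.42761065] [ 2.40272923 -0.83417402  0.79408357] r 108.81837441168204 v 2.31156501585341
2.26 [5.0, -3.0, 0.0]
2.29 [2.0, -1.0, 0.0]
2.32 [-0.0, 1.0, 0.0]
2.35 [-3.0, 3.0, 0.0]
```

Request:
{"api": "servo_tool", "payload": {"delta_pos": [[-1,1,0],[-1,1,0],[-1,1,0]], "twist": [[0,0,0],[0,0,0],[0,0,0]]}}

```text
time: 7.0
tcp_pos: [499.8, 141.2, 37.4]
tcp_rot: [[-0.973, -0.229, 0.006], [-0.229, 0.973, 0.001], [-0.007, -0.0, -1.0]]
wrist_force: [1.1, -1.8, 1.7]
opening: 0.256
```

Request:
{"api": "servo_tool", "payload": {"delta_pos": [[0,0,0],[0,0,0],[0,0,0],[0,0,0],[0,0,0],[0,0,0],[0,0,0]], "twist": [[0,0,0],[0,0,0],[0,0,0],[0,0,0],[0,0,0],[0,0,0],[0,0,0]], "claw": 1}}

```text
time: 7.7
tcp_pos: [499.8, 141.2, 37.4]
tcp_rot: [[-0.973, -0.229, 0.006], [-0.229, 0.973, 0.001], [-0.006, -0.0, -1.0]]
wrist_force: [0.4, 0.6, -0.2]
opening: 1.002
```

Request:
{"api": "servo_tool", "payload": {"delta_pos": [[0,0,-15],[0,0,-45],[0,0,-90],[0,0,-140],[0,0,-185],[0,0,-200],[0,0,-200]], "twist": [[0,0,0],[0,0,0],[0,0,0],[0,0,0],[0,0,0],[0,0,0],[0,0,0]]}}

```text
time: 8.4
tcp_pos: [499.8, 141.5, 240.6]
tcp_rot: [[-0.973, -0.229, 0.012], [-0.229, 0.973, 0.004], [-0.013, 0.001, -1.0]]
wrist_force: [-0.4, -0.9, -0.6]
opening: 1.004
```

```bash
python3 look.py 3
```

```text
8.5 [498.06831455 141.05501386 236.6819538 ] [ 0.32064377  0.05859963 -0.53760218] 0.9997588110037796
```

View pics/side3.png

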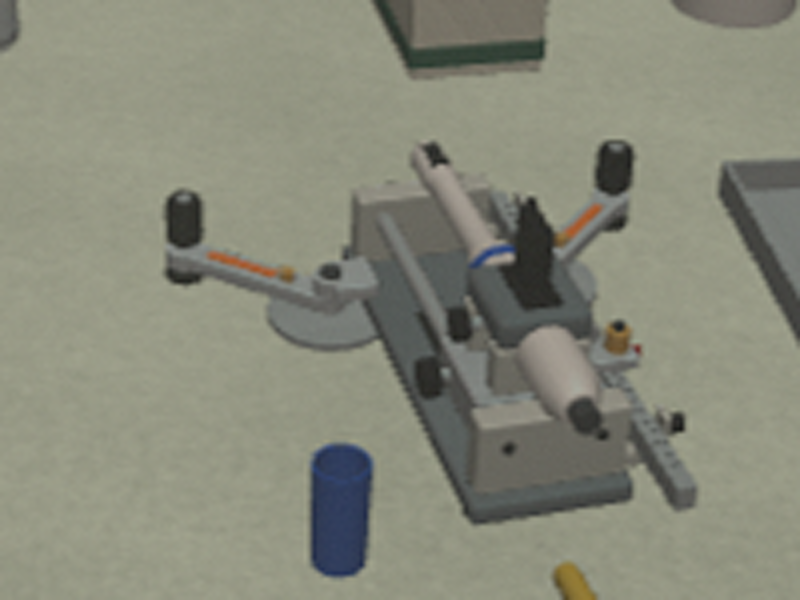

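View pics/top3.png

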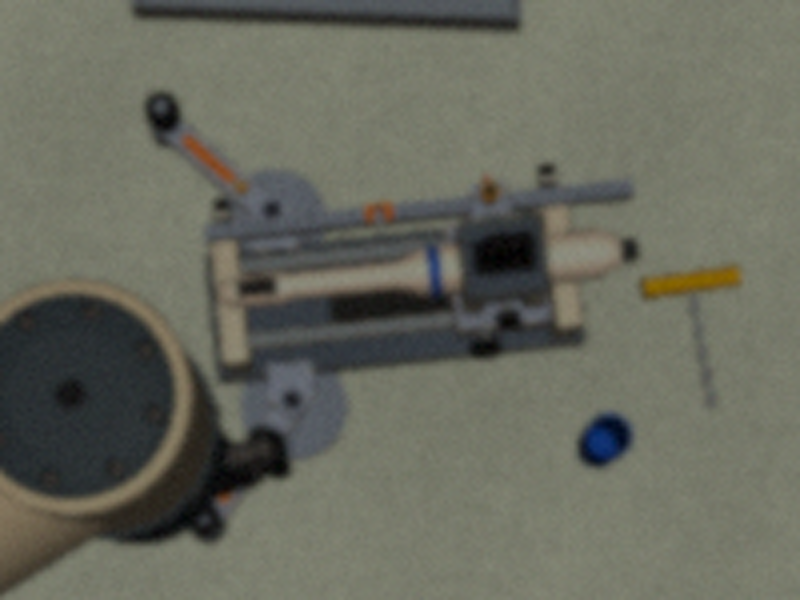

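```bash
python3 - <<'E'
from h import *
t=pickle.load(open("top3.pkl","rb"));s=pickle.load(open("side3.pkl","rb"))
C=lambda x,y,o:(o[0]+(x+.5)/4-.5,o[1]+(y+.5)/4-.5)
T=lambda x,y:C(x,y,(225,125)); S=lambda x,y:C(x,y,(250,190))
ex=np.array([-.129,.9917]);ey=np.array([-.9917,-.129]);c0=np.array([670.7,3])
st=lambda p:np.round([(p[:2]-c0)@ex,(p[:2]-c0)@ey],1)
k=onz(s,S(183,199),61);h=onz(s,S(330,272),41);fk=onz(s,S(614,148),61)
print("knob",k,st(k),"hinge",h,st(h),"far",st(fk))
d=st(k)-[85,72];print("v",np.pi-np.arctan2(d[1],d[0]),np.hypot(*d)); d=st(k)-st(h);print("v",np.pi-np.arctan2(d[1],d[0]),np.hypot(*d))
for cam,d,reg in (("top",t,(330,360,180,205)),("side",s,(370,400,235,270))):
    g=d["image"].max(2); m=np.zeros_like(g); x0,x1,y0,y1=reg
    m[y0:y1,x0:x1]=(g[y0:y1,x0:x1]<50)*255
    n,l,stt,c=cv2.connectedComponentsWithStats(m)
    for i in range(1,n):
        if stt[i][4]>25:
            print(cam,stt[i],c[i])
            w=[onz(d,(u,v),z) for u,v,z in [(c[i][0],c[i][1],150),(stt[i][0]+stt[i][2]/2-.5,stt[i][1]+stt[i][3]-.5,125),(stt[i][0]+stt[i][2]/2-.5,stt[i][1]-.5,168)]]
            for a in w: print(a,st(a))
E
```

```text
knob [497.68136511 139.64342833  61.        ] [157.8 154. ] hinge [587.82389573  73.65131778  41.        ] [80.8 73.1] far [ 158.  -152.3]
v 2.296832790543791 109.65327172501513
v 2.3315003342326848 111.68621221977224
top [342 182  18  13 177] [351.01694915 187.88700565]
[675.94427992 -68.80300753 150.        ] [-71.9   4.1]
[662.95114675 -69.48143787 125.        ] [-70.9  17. ]
[689.3144568  -65.83684073 168.        ] [-70.7  -9.6]
top [330 199   8   4  30] [333.26666667 200.5       ]
[639.78947177 -20.72064615 150.        ] [-19.5  33.7]
[639.27463867 -22.39792257 125.        ] [-21.1  34.4]
[641.57876753 -20.58702739 168.        ] [-19.6  31.9]
side [375 240  15  27 218] [382.6146789  254.95412844]
[676.01659775 -87.32059435 150.        ] [-90.3   6.4]
[674.72688308 -96.07160222 125.        ] [-98.8   8.8]
[681.09218553 -51.6487766  168.        ] [-55.5  -3.3]
```

```bash
python3 - <<'E'
from bench import ctrl; import numpy as np
s=ctrl.read_state();print(s["joints"].round(3));p=s["tcp_pos"];R=s["tcp_rot"];print(p,R.round(3))
for z in (237,132): print((R.T@(np.array([680,-68.4,z])-p)).round(1))
from scipy.spatial.transform import Rotation as Ro
ey=np.array([-.9917,-.129,0]);zz=np.array([0,0,-1.])
for sg in(1,-1):
    y=sg*ey;D=np.c_[np.cross(y,zz),y,zz];print(Ro.from_matrix(R.T@D).as_rotvec())
E
```

```text
[ 0.58   0.185  0.031  0.002 -1.411 -1.92 ]
[498.06831455 141.05501386 236.6819538 ] [[-0.973 -0.229  0.005]
 [-0.229  0.973  0.001]
 [-0.006  0.    -1.   ]]
[-129.2 -245.5    0.4]
[-128.6 -245.5  105.4]
[-0.00403806  0.00460209 -1.46921581]
[0.00473164 0.00415173 1.67236792]
```

Request:
{"api": "servo_tool", "payload": {"delta_pos": [[-6,-12,0],[-17,-32,0],[-30,-57,0],[-44,-83,0],[-57,-109,0],[-71,-135,0],[-84,-160,0],[-98,-186,0],[-110,-209,0],[-120,-228,0],[-127,-241,0],[-129,-246,0]], "twist": [[0,0,-0.1],[0,0,-0.22],[0,0,-0.35],[0,0,-0.48],[0,0,-0.61],[0,0,-0.74],[0,0,-0.87],[0,0,-1.0],[0,0,-1.13],[0,0,-1.26],[0,0,-1.38],[0,0.004,-1.47]]}}

```text
time: 9.7
tcp_pos: [679.9, -70.2, 234.0]
tcp_rot: [[0.133, -0.991, -0.002], [-0.991, -0.133, -0.002], [0.002, 0.002, -1.0]]
wrist_force: [0.5, -0.4, 0.2]
opening: 1.001
```

Request:
{"api": "servo_tool", "payload": {"delta_pos": [[0,0,0],[0,0,0]], "twist": [[0,0,0],[0,0,0]]}}

```text
time: 9.9
tcp_pos: [679.2, -70.1, 231.6]
tcp_rot: [[0.13, -0.991, -0.006], [-0.991, -0.13, -0.002], [0.001, 0.006, -1.0]]
wrist_force: [-0.4, 0.2, -0.1]
opening: 0.998
```

```bash
python3 look.py 4;python3 - <<'E'
from bench import ctrl; import numpy as np
s=ctrl.read_state();print(s["joints"].round(3));p=s["tcp_pos"];R=s["tcp_rot"];print(p,R.round(3))
for z in (190,132): print((R.T@(np.array([680,-68.4,z])-p)).round(1))
from scipy.spatial.transform import Rotation as Ro
ey=np.array([-.9917,-.129,0]);zz=np.array([0,0,-1.])
y=ey;D=np.c_[np.cross(y,zz),y,zz];print(Ro.from_matrix(R.T@D).as_rotvec())
E
```

```text
10.0 [679.44596209 -69.83605354 233.13414208] [-0.0300619   0.19230235  0.44103461] 0.9996036553843435
[ 1.260e-01  5.350e-01  5.330e-01  1.000e-03 -1.572e+00  5.000e-03]
[679.44596209 -69.83605354 233.13414208] [[ 0.131 -0.991 -0.003]
 [-0.991 -0.131 -0.002]
 [ 0.001  0.004 -1.   ]]
[-1.4 -0.9 43.1]
[ -1.5  -1.1 101.1]
[ 0.00352148 -0.00142364  0.00239842]
```

View pics/side4.png

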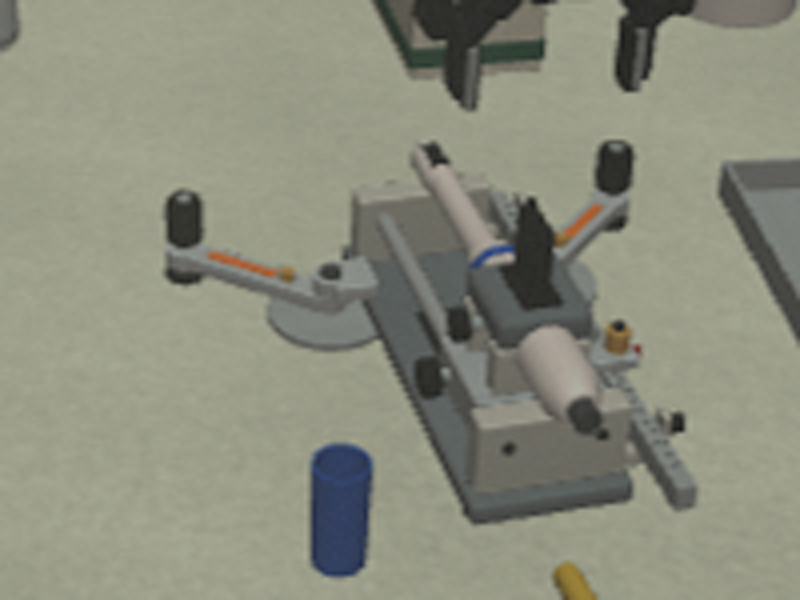

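```bash
python3 - <<'E'
from h import *
d=pickle.load(open("side4.pkl","rb"))
print((proj(d,[[679.4,-69.8,246],[680,-68.4,168],[680,-68.4,125],[678,-51,168],[682,-85,168]])-[250,190])*4)
E
```

```text
[[543.98734529  92.07430079]
 [532.63728505 213.84512039]
 [526.47468755 277.79962229]
 [522.37829705 197.66388506]
 [542.83915118 229.66969541]]
```

Request:
{"api": "servo_tool", "payload": {"delta_pos": [[0,0,20],[-1,0,45],[-1,0,65],[-1,0,80],[-1,0,92],[-1,0,100],[-1,0,101],[-1,0,101]], "twist": [[0,0,0],[0,0,0],[0,0,0],[0,0,0],[0,0,0],[0,0,0],[0,0,0],[0,0,0]]}}

```text
time: 10.8
tcp_pos: [679.2, -69.0, 132.6]
tcp_rot: [[0.131, -0.991, -0.003], [-0.991, -0.131, -0.002], [0.002, 0.003, -1.0]]
wrist_force: [-0.3, 0.0, -0.2]
opening: 0.995
```

Request:
{"api": "servo_tool", "payload": {"delta_pos": [[0,0,0],[0,0,0],[0,0,0],[0,0,0],[0,0,0],[0,0,0],[0,0,0],[0,0,0],[0,0,0]], "twist": [[0,0,0],[0,0,0],[0,0,0],[0,0,0],[0,0,0],[0,0,0],[0,0,0],[0,0,0],[0,0,0]], "claw": -1}}

```text
time: 11.7
tcp_pos: [680.3, -68.9, 133.0]
tcp_rot: [[0.131, -0.991, -0.0], [-0.991, -0.131, -0.002], [0.002, 0.0, -1.0]]
wrist_force: [6.0, 0.8, -0.6]
opening: 0.131
```

```bash
python3 look.py 5
```

```text
11.8 [680.27490319 -68.92568483 133.00580775] [ 5.24016028  1.60668779 -0.67911267] 0.13056155496161634
```

View pics/side5.png

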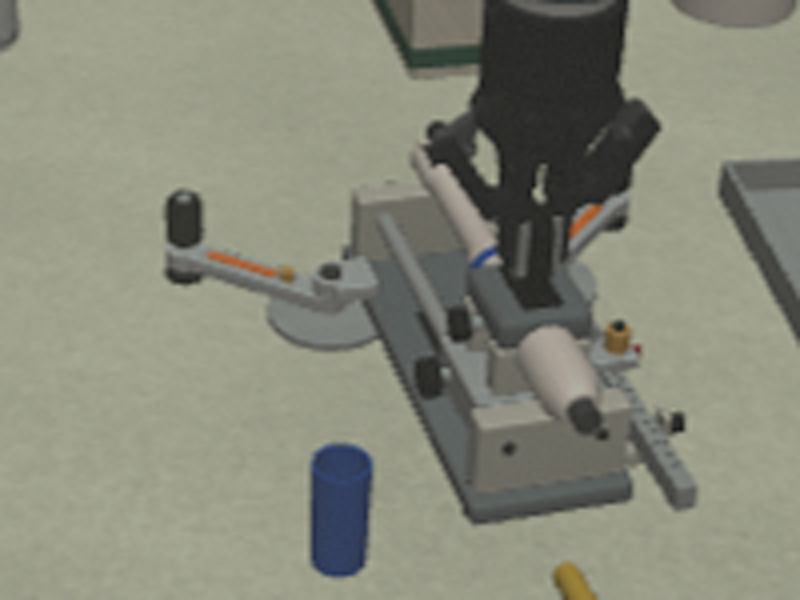

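View pics/top5.png

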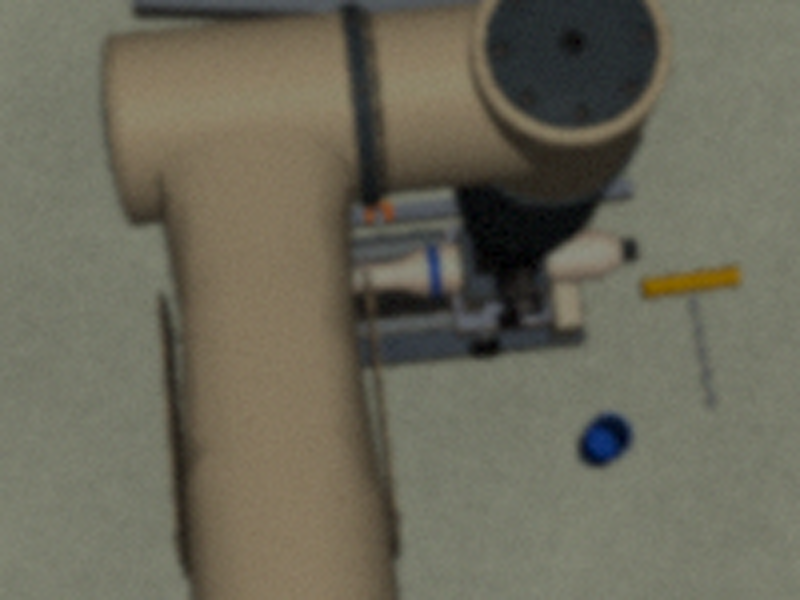

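Request:
{"api": "servo_tool", "payload": {"delta_pos": [[-3,0,0],[-9,-1,0],[-17,-1,0],[-25,-1,0],[-33,-1,0],[-41,-1,0],[-49,-1,0],[-56,-1,0],[-62,-1,0],[-66,-1,0],[-68,-1,0],[-68,-1,0]], "twist": [[0,0,0],[0,0,0],[0,0,0],[0,0,0],[0,0,0],[0,0,0],[0,0,0],[0,0,0],[0,0,0],[0,0,0],[0,0,0],[0,0,0]]}}

```text
time: 13.0
tcp_pos: [671.5, -1.6, 133.0]
tcp_rot: [[0.131, -0.991, -0.002], [-0.991, -0.131, -0.002], [0.002, 0.002, -1.0]]
wrist_force: [-3.1, -1.5, 2.9]
opening: 0.133
```

```bash
python3 look.py 6; cat > al.py <<'E'
from bench import ctrl; import numpy as np
s=ctrl.read_state();ex=np.array([-.129,.9917,0])
print("t",s["time"],"along",((s["tcp_pos"]-[670.7,3,0])@ex).round(2),"lat",((s["tcp_pos"]-[670.7,3,0])@[-.9917,-.129,0]).round(2),"F along",(s["wrist_force"]@ex).round(2),s["wrist_force"].round(1),s["moment"].round(2))
E
python3 al.py
```

```text
13.1 [671.50149875  -1.57056541 132.9841756 ] [-2.23716792 -1.05177361  2.90968334] 0.12979398824837388
t 13.1 along -4.64 lat -0.21 F along -0.75 [-2.2 -1.1  2.9] [-0.53  1.23 -0.08]
```

View pics/side6.png

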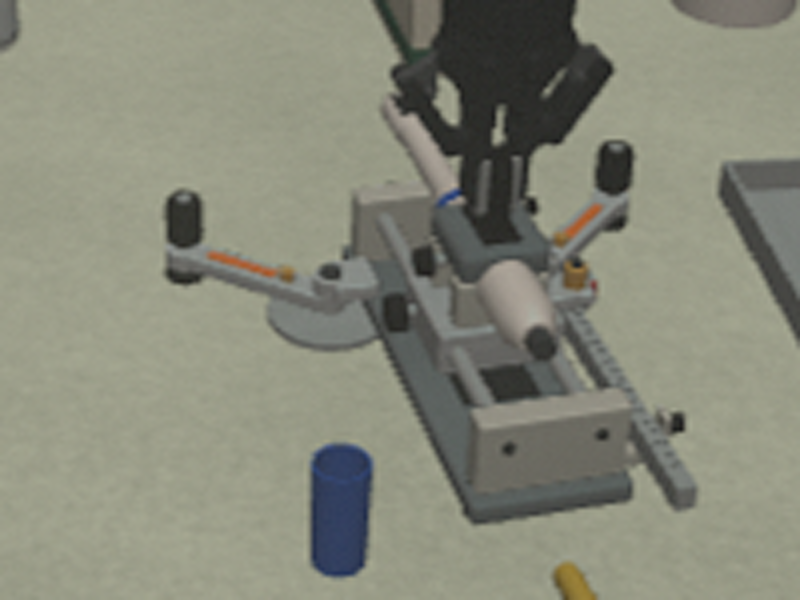

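View pics/top6.png

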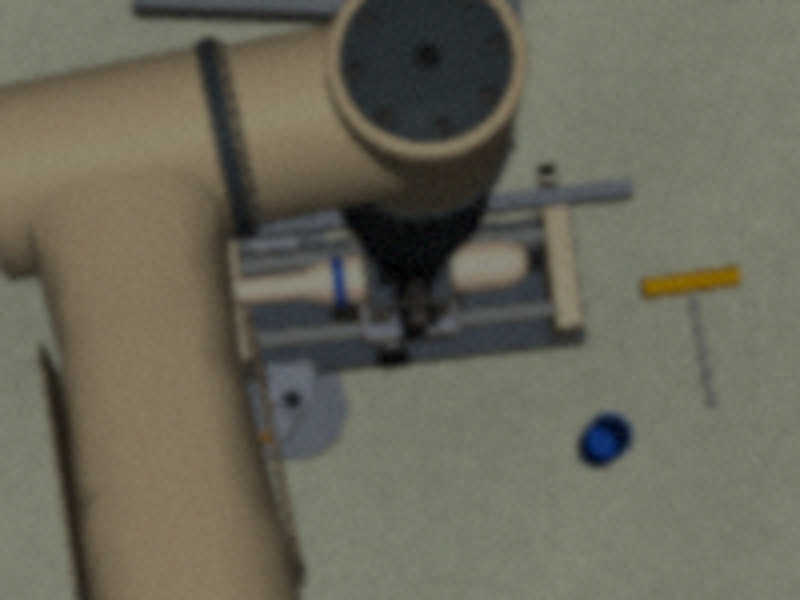

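Request:
{"api": "servo_tool", "payload": {"delta_pos": [[-1,0,0],[-2,0,0],[-3,0,0],[-4,0,0],[-4,0,0]], "twist": [[0,0,0],[0,0,0],[0,0,0],[0,0,0],[0,0,0]]}}

```text
time: 13.6
tcp_pos: [670.9, 2.7, 133.0]
tcp_rot: [[0.131, -0.991, -0.002], [-0.991, -0.131, -0.002], [0.002, 0.002, -1.0]]
wrist_force: [-1.8, -1.8, 2.3]
opening: 0.13
```

```bash
python3 al.py; python3 - <<'E'
from h import *
ex=np.array([-.129,.9917]);c0=np.array([670.7,3])
for n,u in (("3",(618,326)),("6",(575,263))):
    d=pickle.load(open(f"side{n}.pkl","rb"))
    p=onz(d,(250+(u[0]+.5)/4-.5,190+(u[1]+.5)/4-.5),84); print(p,(p[:2]-c0)@ex)
E
```

```text
t 13.6 along -0.28 lat -0.17 F along -1.55 [-1.8 -1.8  2.3] [-0.42  0.78 -0.1 ]
[738.51868684 -62.03568442  84.        ] -73.24449883796173
[729.24275915   5.8363414   84.        ] -4.73921616099742
```

Request:
{"api": "servo_tool", "payload": {"delta_pos": [[-1,0,0],[-2,0,0],[-2,0,0]], "twist": [[0,0,0],[0,0,0],[0,0,0]]}}

```text
time: 13.9
tcp_pos: [670.6, 5.1, 133.0]
tcp_rot: [[0.132, -0.991, -0.002], [-0.991, -0.132, -0.002], [0.001, 0.002, -1.0]]
wrist_force: [-1.4, -1.4, 1.5]
opening: 0.132
```

```bash
python3 al.py
```

```text
t 13.9 along 2.1 lat -0.16 F along -1.22 [-1.4 -1.4  1.5] [-0.5   0.45 -0.09]
```

Request:
{"api": "servo_tool", "payload": {"delta_pos": [[-0.5,0,0],[-1,0,0],[-1,0,0]], "twist": [[0,0,0],[0,0,0],[0,0,0]]}}

```text
time: 14.2
tcp_pos: [670.4, 6.8, 133.0]
tcp_rot: [[0.132, -0.991, -0.002], [-0.991, -0.132, -0.001], [0.0, 0.002, -1.0]]
wrist_force: [-3.0, -0.1, 4.3]
opening: 0.135
```

```bash
python3 al.py
```

```text
t 14.2 along 3.77 lat -0.17 F along 0.3 [-3.  -0.1  4.3] [ 0.31  0.99 -0.13]
```

Request:
{"api": "servo_tool", "payload": {"delta_pos": [[-0.5,0,0],[-1,0,0],[-1,0,0]], "twist": [[0,0,0],[0,0,0],[0,0,0]]}}

```text
time: 14.5
tcp_pos: [670.1, 9.3, 133.0]
tcp_rot: [[0.132, -0.991, -0.002], [-0.991, -0.132, 0.001], [-0.002, 0.002, -1.0]]
wrist_force: [-3.0, 7.4, 3.0]
opening: 0.135
```

```bash
python3 al.py
```

```text
t 14.5 along 6.3 lat -0.19 F along 7.68 [-3.   7.4  3. ] [ 1.97  1.18 -0.19]
```

Request:
{"api": "servo_tool", "payload": {"delta_pos": [[-0.5,0,0],[-0.5,0,0],[-0.5,0,0]], "twist": [[0,0,0],[0,0,0],[0,0,0]]}}

```text
time: 14.8
tcp_pos: [669.9, 10.6, 133.0]
tcp_rot: [[0.133, -0.991, -0.002], [-0.991, -0.133, 0.002], [-0.003, 0.002, -1.0]]
wrist_force: [-3.1, 4.2, 3.4]
opening: 0.134
```

```bash
python3 al.py
```

```text
t 14.8 along 7.61 lat -0.17 F along 4.52 [-3.1  4.2  3.4] [ 1.13  1.14 -0.18]
```

Request:
{"api": "servo_tool", "payload": {"delta_pos": [[0,0,0],[0,0,0]], "twist": [[0,0,0],[0,0,0]]}}

```text
time: 15.0
tcp_pos: [669.9, 10.8, 133.0]
tcp_rot: [[0.133, -0.991, -0.002], [-0.991, -0.133, 0.003], [-0.003, 0.002, -1.0]]
wrist_force: [-3.5, 4.3, 3.8]
opening: 0.129
```

```bash
python3 al.py
```

```text
t 15.0 along 7.83 lat -0.16 F along 4.73 [-3.5  4.3  3.8] [ 0.82  1.07 -0.17]
```

Request:
{"api": "servo_tool", "payload": {"delta_pos": [[-0.3,0,0],[-0.3,0,0],[-0.3,0,0]], "twist": [[0,0,0],[0,0,0],[0,0,0]]}}

```text
time: 15.3
tcp_pos: [669.8, 10.9, 133.0]
tcp_rot: [[0.133, -0.991, -0.002], [-0.991, -0.133, 0.002], [-0.003, 0.002, -1.0]]
wrist_force: [-2.7, 1.3, 1.7]
opening: 0.136
```

```bash
python3 al.py
```

```text
t 15.3 along 7.94 lat -0.17 F along 1.66 [-2.7  1.3  1.7] [ 0.33  0.86 -0.17]
```

Request:
{"api": "servo_tool", "payload": {"delta_pos": [[-0.2,0,0],[-0.2,0,0],[-0.2,0,0]], "twist": [[0,0,0],[0,0,0],[0,0,0]]}}

```text
time: 15.6
tcp_pos: [669.8, 10.9, 133.0]
tcp_rot: [[0.133, -0.991, -0.002], [-0.991, -0.133, 0.002], [-0.003, 0.002, -1.0]]
wrist_force: [-2.5, 1.7, 2.8]
opening: 0.132
```

```bash
python3 al.py; python3 look.py 7; python3 - <<'E'
import pickle;from h import *
crop(pickle.load(open("side7.pkl","rb"))["image"],340,215,100,75,8,"pics/sz7.png")
E
```

```text
t 15.6 along 7.96 lat -0.16 F along 2.03 [-2.5  1.7  2.8] [ 0.1   0.84 -0.14]
15.7 [669.84610642  10.99040136 132.96289204] [-1.63644408  1.45242907  2.43273926] 0.13208935917177098
```

View pics/sz7.png

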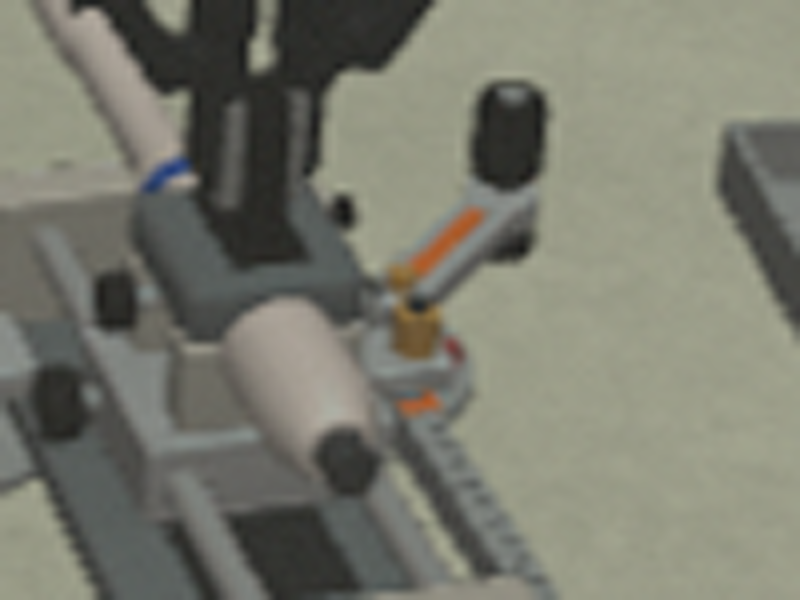

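View pics/top7.png

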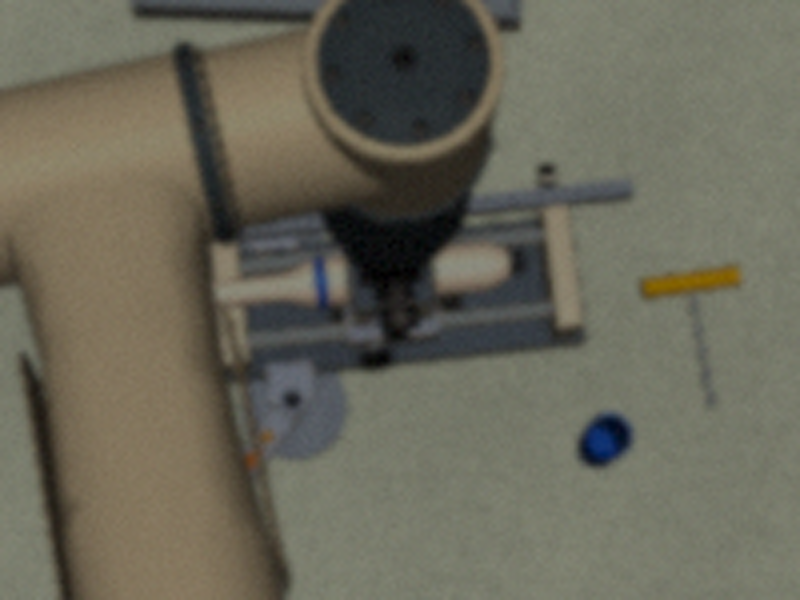

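View pics/side7.png

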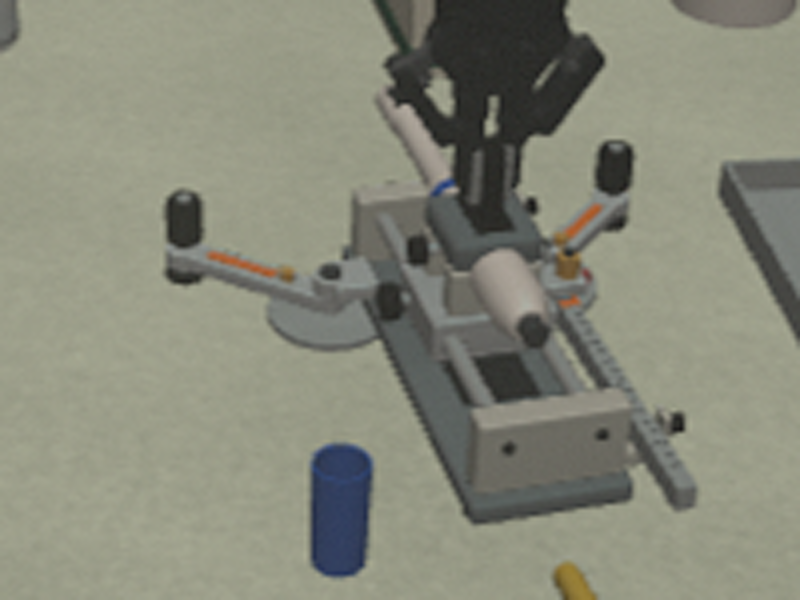

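Request:
{"api": "servo_tool", "payload": {"delta_pos": [[-0.5,0,0],[-0.5,0,0],[-0.5,0,0]], "twist": [[0,0,0],[0,0,0],[0,0,0]]}}

```text
time: 16.0
tcp_pos: [669.8, 11.1, 133.0]
tcp_rot: [[0.133, -0.991, -0.002], [-0.991, -0.133, 0.002], [-0.002, 0.002, -1.0]]
wrist_force: [-1.7, 0.0, 2.7]
opening: 0.133
```

```bash
python3 al.py
```

```text
t 16.0 along 8.16 lat -0.18 F along 0.23 [-1.7  0.   2.7] [-0.41  0.63 -0.19]
```

```bash
python3 -c "
from bench import ctrl
print(ctrl.job_done())"; python3 al.py
```

```text
the job is handed in; nothing more can be done
None
the job is handed in; nothing more can be done
```

The leg is out in its end detent and the carriage is seated in the notch. I handed the job in at about 16 s with the gripper still holding the grip.

**Leg:** I gripped the knob and swung it round until the force first pulled forward and then resisted, then released it. The picture taken afterwards gives 2.297 rad. It sits as the mirror image of the far leg: (158, 154) against (158, −152) mm in the stand's x, y.

**Carriage:** I slid it forward about 80 mm, the last part in 0.3–2 mm steps.
- **Drop into the notch:** Near the notch the carriage was drawn in, with up to 7.7 N pulling the tool forward. It then stayed put: 1 mm of further commands moved the tool only 0.3 mm, while the force along the rail fell from 4.7 to 0.2 N.
- **Picture:** The last side view shows the pointer at the orange marks.

**Disagreement:** The tool ended at 8.2 mm along the rail, while the top camera put the notch at 6.5–7 mm. That is within the camera calibration of about 2 mm, and I relied on the felt detent.

The probe was not touched. The cap and hex key look unmoved in the pictures; the gel bottle, reservoir and power brick lie outside my later close-ups, so I did not recheck them.

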